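# Tip the heavier counter tray into its lip corner

### The job

One of the two matching white trays holds solid steel counters and the other plated plastic ones that look the same, so only the weight tells the trays apart. Lift the heavier tray clear of the desk and tip it, with the corner beside the thumb lip lowest, until all three counters have slid together into that corner, and finish while still holding it tipped and steady in the air so that I can pick them out. Spill nothing, leave the lighter tray standing level on the desk, and do not disturb the mug, pencil, protractor or organisers.

Things in the scene. Friction and masses are not known exactly. Their poses are not given: they have to be found in the camera images.
- tray_1: One of two identical open white plastic trays, 150 x 104 mm (x by y), rim 30 mm high, walls and floor 4 mm, 150 g empty; which is heavier cannot be seen and varies. A handle bar bridges it lengthwise. A flat thumb lip, 30 mm wide, sticks out 16 mm of the rim at its (-x, +y) corner only. Origin: centre of underside, z up. Lip end starts roughly towards the robot (yaw within 0.65 rad).
- tray_1_handle (a point): Centre of the handle bar of tray_1, 85 mm above its underside; axes as the tray. The bar runs along x, 18 mm wide (y), 14 mm tall, 134 mm clear between its end posts, 48 mm clear above the rim. Grip it here from above, fingers closing along the tray's y.
- tray_1_corner (a point): The inner corner of tray_1 next to its thumb lip, at floor level: (-71, 48, 4) mm in the tray's frame.
- counter_1a: Loose silver-coloured round counter lying in tray_1, 24 mm diameter, 12 mm high. Origin: centre of its underside. About 43 g each if solid steel (three of them in one tray), about 10 g each if plated plastic (three in the other); they look the same. Smooth: friction in the tray about 0.2.
- counter_1b: Loose silver-coloured round counter lying in tray_1, 24 mm diameter, 12 mm high. Origin: centre of its underside. About 43 g each if solid steel (three of them in one tray), about 10 g each if plated plastic (three in the other); they look the same. Smooth: friction in the tray about 0.2.
- counter_1c: Loose silver-coloured round counter lying in tray_1, 24 mm diameter, 12 mm high. Origin: centre of its underside. About 43 g each if solid steel (three of them in one tray), about 10 g each if plated plastic (three in the other); they look the same. Smooth: friction in the tray about 0.2.
- tray_2: One of two identical open white plastic trays, 150 x 104 mm (x by y), rim 30 mm high, walls and floor 4 mm, 150 g empty; which is heavier cannot be seen and varies. A handle bar bridges it lengthwise. A flat thumb lip, 30 mm wide, sticks out 16 mm of the rim at its (-x, +y) corner only. Origin: centre of underside, z up. Lip end starts roughly towards the robot (yaw within 0.65 rad).
- tray_2_handle (a point): Centre of the handle bar of tray_2, 85 mm above its underside; axes as the tray. The bar runs along x, 18 mm wide (y), 14 mm tall, 134 mm clear between its end posts, 48 mm clear above the rim. Grip it here from above, fingers closing along the tray's y.
- tray_2_corner (a point): The inner corner of tray_2 next to its thumb lip, at floor level: (-71, 48, 4) mm in the tray's frame.
- counter_2a: Loose silver-coloured round counter lying in tray_2, 24 mm diameter, 12 mm high. Origin: centre of its underside. About 43 g each if solid steel (three of them in one tray), about 10 g each if plated plastic (three in the other); they look the same. Smooth: friction in the tray about 0.2.
- counter_2b: Loose silver-coloured round counter lying in tray_2, 24 mm diameter, 12 mm high. Origin: centre of its underside. About 43 g each if solid steel (three of them in one tray), about 10 g each if plated plastic (three in the other); they look the same. Smooth: friction in the tray about 0.2.
- counter_2c: Loose silver-coloured round counter lying in tray_2, 24 mm diameter, 12 mm high. Origin: centre of its underside. About 43 g each if solid steel (three of them in one tray), about 10 g each if plated plastic (three in the other); they look the same. Smooth: friction in the tray about 0.2.
- mug: White ceramic mug, 80 mm across, 92 mm tall, standing on the far part of the desk. Origin: centre of its underside. Bystander.
- pencil: Black mechanical pencil, about 140 mm long, 9 mm thick, lying between the trays. Origin: its middle, underside. Bystander.
- protractor: Clear plastic half-round protractor, 104 mm wide, 4 mm thick, lying on the far part of the desk. Origin: within it, underside. Bystander.
- organiser_left: Clear acrylic two-tier organiser standing fixed at the left side of the desk, 220 mm long, 160 mm deep, 145 mm tall at the back (away from the trays), holding the compass. Origin: centre of its underside. Bystander.
- organiser_right: Clear acrylic two-tier organiser standing fixed at the right side of the desk, 220 mm long, 160 mm deep, 145 mm tall at the back (away from the trays), holding the eraser. Origin: centre of its underside. Bystander.
Not all that is in view belongs to the job. What is shaped like the tray_2 but orange or pink is not meant.

How it is judged (in metres and radians):
On the way:
1. the heavier tray is lifted clear of the desk (height (world z) of tray_2_handle above 0.11 m and height (world z) of tray_2_corner above 0.015 m and contact force between the fingers and tray_2 above 1 N), for 0.2 s.
At the end, for the whole second after the job is handed in: The steel-counter tray is held still in the air, touching nothing else, tipped 0.25 to 1.0 rad, lip end and lip side each 4 deg or more down, lip corner 25 mm or more up; its 3 counters centred within 70 mm of that corner. The other tray stands level on the desk with its counters (angle between tray_2's own z axis and vertical between 0.25 and 1 rad and angle between tray_2's own x axis and vertical below 1.5 rad and angle between tray_2's own y axis and vertical above 1.64 rad and height (world z) of tray_2_corner above 0.025 m and contact force between the fingers and tray_2 above 1 N and linear speed of each of tray_2, counter_2a, counter_2b, counter_2c below 0.03 m/s and contact force between tray_2 and tray_1 below 0.1 N and contact force between tray_2 and mug below 0.1 N and contact force between tray_2 and organiser_left below 0.1 N and contact force between tray_2 and organiser_right below 0.1 N and distance between each of counter_2a, counter_2b, counter_2c and tray_2_corner below 0.07 m and distance between each of counter_1a, counter_1b, counter_1c and tray_1 below 0.085 m and z of each of counter_1a, counter_1b, counter_1c in the frame of tray_1 above 0.002 m and height (world z) of each of counter_1a, counter_1b, counter_1c below 0.03 m and height (world z) of tray_1 below 0.01 m and angle between tray_1's own z axis and vertical below 0.1 rad); the arm keeps its last pose, push and grip.
It fails at once if a counter leaves its tray ((z of counter_1a in the frame of tray_1 above 0.06 m or z of counter_1a in the frame of tray_1 below -0.02 m) or (z of counter_1b in the frame of tray_1 above 0.06 m or z of counter_1b in the frame of tray_1 below -0.02 m) or (z of counter_1c in the frame of tray_1 above 0.06 m or z of counter_1c in the frame of tray_1 below -0.02 m) or (z of counter_2a in the frame of tray_2 above 0.06 m or z of counter_2a in the frame of tray_2 below -0.02 m) or (z of counter_2b in the frame of tray_2 above 0.06 m or z of counter_2b in the frame of tray_2 below -0.02 m) or (z of counter_2c in the frame of tray_2 above 0.06 m or z of counter_2c in the frame of tray_2 below -0.02 m)).
It fails at once if a bystander is disturbed (distance of any of mug, pencil, protractor from where it was at the start of the episode above 0.02 m or contact force between the arm and organiser_left above 2 N or contact force between the arm and organiser_right above 2 N).
It also fails if it takes over 67 s, if anything falls off the work surface, if the arm or the gripper's body presses on something with over 40 N, if the wrist force passes 120 N, or if a joint passes its speed limit or range.

### The arm

A 6-joint arm with a two-finger parallel gripper is mounted at the origin on the work surface. World frame = base frame: x ahead of the robot, y to its left, z up, the work surface at z = 0. Lengths are in mm, angles in degrees, forces in N, time in s.
With the tool pointing down it reaches from about 350 to 975 mm from the base axis. Payload 4.9 kg.
Tool frame: the origin (TCP) lies midway between the tips of the shut fingers; the grasp point (between the pads) lies 19 mm behind it; x points along the fingers, y is the direction in which the jaws open and shut, and the axes are right-handed (so a half turn about x gives the same grasp; the last joint's range is limited). The gripper opens to 85 mm and grips with 20 to 120 N. Pads are 22 mm wide; open, the fingers measure 114 mm over their backs; the gripper's body (76 mm by 85 mm) begins 54 mm behind the grasp point. The pads swing forward as they close: fully open they stand 13 mm farther back than shut.
Start: joints at [-79.584, 3.019, 92.412, -0, 84.569, -6.818], TCP at [185.172, -596.919, 191.904] pointing down, gripper open.
Joint ranges: [-172.51, 172.51], [-57.92, 126.97], [3.15, 148.05], [-58.71, 238.71], [5.1, 150.11], [-179.66, 179.66]. Speed limits (degrees/s): [147.25, 147.25, 180, 180, 180, 180].

### API

Orientations are given as [roll, pitch, yaw] about the fixed x, y, z axes, in that order (R = Rz(yaw) Ry(pitch) Rx(roll)).
In Python, from workcell import movep, movel, goto_joints, command_gripper, sleep, solve_ik, camera, MotionError, close_job, get_time, get_qpos, get_qvel, get_joint_torque, get_position, get_eef_rot, get_contact_force, get_wrist_torque, get_grip_width gives the robot as it stands. Calls block until the motion is done:
- movep(position, orientation): joint-space move of the TCP to a pose.
- movel(position, frame=None, speed=150, contact_N=None): straight line of the TCP; frame=None keeps the orientation; speed is the mean speed in mm/s. With contact_N (N) it stops when the force on the tool has changed by that much, and returns True; else False.
- goto_joints(angles): joint-space move.
- command_gripper(opening): finger opening in mm; the grip force is fixed at half the most; returns when the fingers have stopped.
- sleep(seconds).
- solve_ik(position, orientation): joint angles nearest the present ones, or None.
- camera(name): name is "scene" or "top"; returns a dict with "image" (384x512x3 uint8, red, green, blue), "K" (3x3 intrinsics, pixels), "D" ([k1, k2, p1, p2, k3] as OpenCV has them; the pictures are not rectified), "rvec" (rotation vector, rad) and "tvec" (3), from world to camera coordinates, as OpenCV has them. Camera axes: x right, y down, z forward; pixel columns grow to the right and rows downward; lengths in mm; the calibration is good to about 2 mm. A picture is of the moment at which its call begins. There is no depth.
A pose or a line that the arm cannot do raises MotionError and nothing moves.
- close_job(): hands the job in, once; it reports no verdict.
Readings, each from a call of its own:
- get_time(): time.
- get_qpos(): joint angles.
- get_qvel(): joint speeds.
- get_joint_torque(): joint torques, N m.
- get_position(): TCP position.
- get_eef_rot(): TCP orientation.
- get_contact_force(): force on the tool from outside, world axes, zero at the start.
- get_wrist_torque(): the same for the moment, N m.
- get_grip_width(): finger opening in mm.
Only numpy, scipy, OpenCV 4.12 (cv2) and the standard library are available. Lean on these libraries where they do the work, as an engineer would, in place of code of your own. Each camera call takes 0.05 s, during which the arm holds its last target. There are 200 camera calls.

## Working session

There is one attempt and no reset: what is moved stays moved. The work goes in short steps, each a Python script; the robot and the scene stay as the last script left them, time stands still between calls to the robot, and variables do not carry over. Pictures are saved under pics/ and viewed, about 8 in all and at most 12, crops included, and the job is handed in when it is done.

```bash
mkdir -p pics; ls; python3 - <<'E'
from workcell import *
import cv2,numpy as np,pickle
for n in("scene","top"):
    c=camera(n); pickle.dump(c,open(n+".pkl","wb")); cv2.imwrite(f"pics/{n}0.png",cv2.resize(c["image"][:,:,::-1],(800,600),interpolation=cv2.INTER_CUBIC))
    R=cv2.Rodrigues(np.array(c["rvec"],float))[0]; print(n,-R.T@np.array(c["tvec"]).ravel(),R[2]);
print(get_eef_rot(),get_time())
E
```

```text
pics
scene [1566.9978947   582.7173087   922.91732669] [-0.70851255 -0.40775543 -0.5759735 ]
top [ 449.53897862    6.7809879  1436.2847453 ] [ 0.07424963  0.00565503 -0.99722365]
[-95.97214149  89.88936935 101.26208949] 0.1
```

View pics/top0.png

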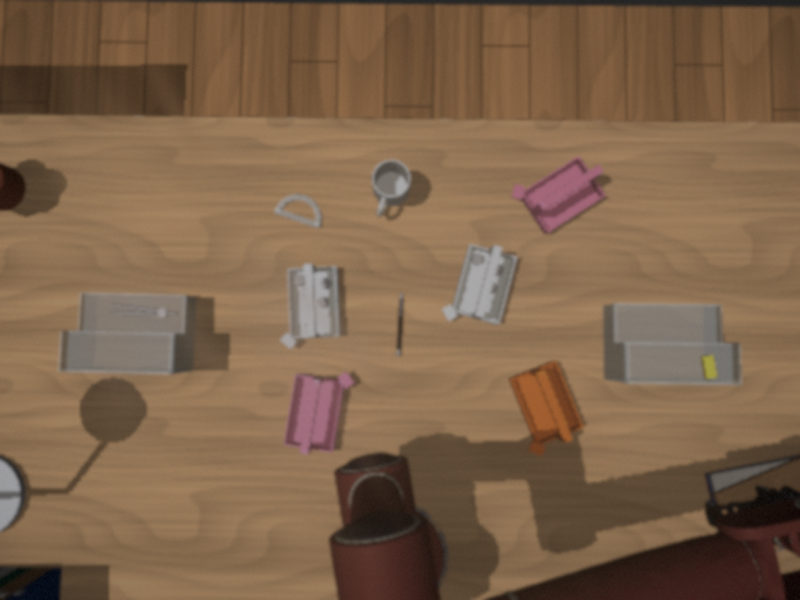

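View pics/scene0.png

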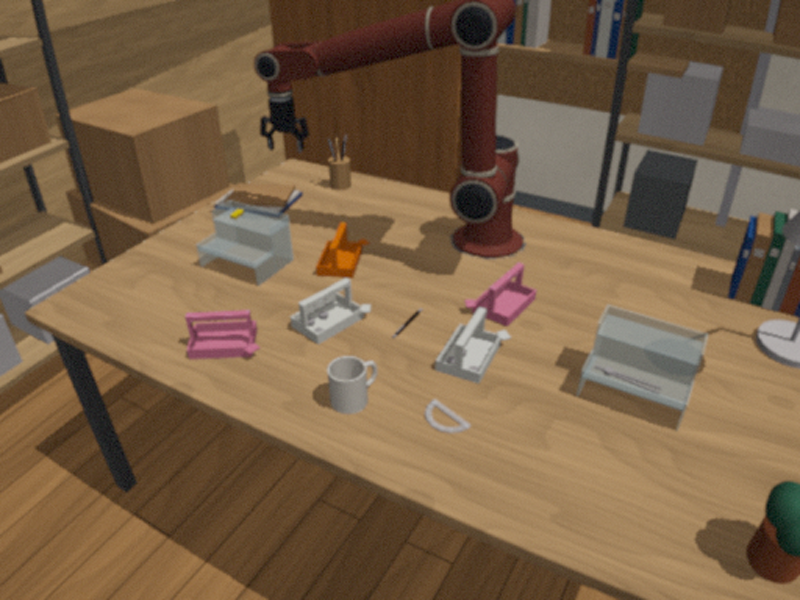

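The top view (800x600) shows these candidates:
- White trays at (315,302) and (483,284), with lips at (290,340) and (450,312). These two are the ones I want.
- Pink look-alikes at (318,412) and (563,195), and an orange one at (547,403). Rejected by colour.
- The mug at (391,183) is white but round.
- The pencil is at (400,325).

Next, one close crop to check the choice.

```bash
cat > h.py <<'E'
import cv2,numpy as np
def ray(c,px,z):
    K=np.array(c["K"],float);D=np.array(c["D"],float);R=cv2.Rodrigues(np.array(c["rvec"],float))[0];t=np.array(c["tvec"],float).ravel()
    u=cv2.undistortPoints(np.array(px,float).reshape(-1,1,2),K,D).reshape(-1,2)
    d=np.c_[u,np.ones(len(u))]@R; o=-R.T@t
    return o+d*((z-o[2])/d[:,2])[:,None]
def proj(c,P): return cv2.projectPoints(np.array(P,float).reshape(-1,1,3),np.array(c["rvec"],float),np.array(c["tvec"],float),np.array(c["K"],float),np.array(c["D"],float))[0].reshape(-1,2)
E
python3 - <<'E'
import pickle,cv2,numpy as np
from h import *
c=pickle.load(open("top.pkl","rb"));im=c["image"]
cr=im[150:225,175:340];cv2.imwrite("pics/crop.png",cv2.resize(cr[:,:,::-1],None,fx=4.8,fy=4.8,interpolation=cv2.INTER_CUBIC))
hsv=cv2.cvtColor(im,cv2.COLOR_RGB2HSV)
m=((hsv[...,1]<60)&(hsv[...,2]>90)).astype(np.uint8)
n,l,s,ce=cv2.connectedComponentsWithStats(m)
for i in range(1,n):
    if s[i,4]>150: print(i,s[i],ce[i])
E
```

```text
1 [238 102  25  36 526] [249.62927757 117.14828897]
2 [176 124  30  22 258] [191.60077519 134.18217054]
3 [ 283  156   49   52 1590] [308.90062893 181.90062893]
4 [ 179  168   39   55 1564] [199.70076726 193.92838875]
5 [  38  188   83   52 3493] [ 80.77268823 213.24763813]
8 [ 387  194   87   52 3877] [426.97343307 220.16997679]
15 [  0 294  13  46 454] [  4.98678414 316.37004405]
16 [456 298  36  15 188] [469.68617021 304.51595745]
```

View pics/crop.png

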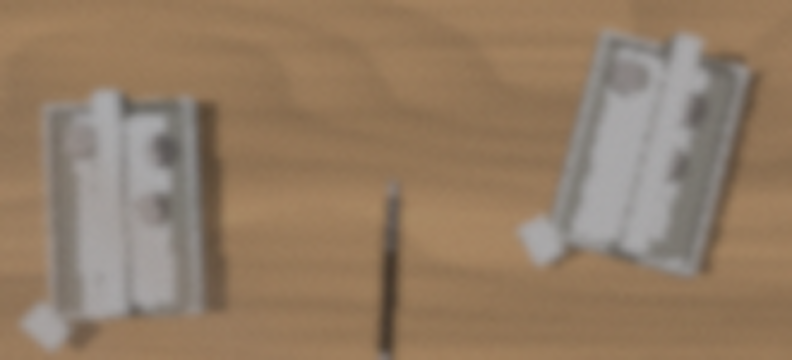

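The crop confirms two white trays, three grey counters each, diagonal lips at (47,327) and (543,240). Rim corners and bar ends can be read from it.

```bash
python3 - <<'E'
import pickle,numpy as np
from h import *
c=pickle.load(open("top.pkl","rb"))
f=lambda p:(np.array(p,float)+.5)/4.8-.5+[175,150]
for n,rim,bar in(("L",[(44,104),(192,99),(204,312),(55,317)],[(107,90),(113,316)]),("R",[(606,33),(752,68),(697,273),(555,243)],[(688,35),(635,251)])):
    r=ray(c,f(rim),30);b=ray(c,f(bar),92)
    print(n,"rim ctr",r.mean(0).round(1),"len",[np.linalg.norm(r[i]-r[i-1]).round(1) for i in range(4)],"yaw",[np.degrees(np.arctan2(*(v[1::-1]))).round(1) for v in(r[0]-r[3],r[1]-r[2])])
    print(" bar ctr",b.mean(0).round(1),"len",np.linalg.norm(b[0]-b[1]).round(1),"yaw",np.degrees(np.arctan2(*((b[0]-b[1])[1::-1]))).round(1))
E
```

```text
L rim ctr [535.1 176.1  30. ] len [np.float64(148.3), np.float64(103.1), np.float64(148.3), np.float64(103.0)] yaw [np.float64(4.2), np.float64(4.2)]
 bar ctr [534.6 177.8  92. ] len 150.3 yaw 2.7
R rim ctr [ 576.4 -190.5   30. ] len [np.float64(151.0), np.float64(104.3), np.float64(148.1), np.float64(100.1)] yaw [np.float64(-13.4), np.float64(-15.0)]
 bar ctr [ 578.4 -187.8   92. ] len 148.6 yaw -13.7
```

```bash
cat >> h.py <<'E'
from scipy.spatial.transform import Rotation as Ro
from workcell import *
def toolR(yaw,half,tilt=(0,0)):
    """tilt=(roll about tray x, pitch about tray y) in deg, tray turned rigidly with the tool"""
    T=Ro.from_euler('z',yaw,degrees=True)*Ro.from_euler('yx',[tilt[1],tilt[0]],degrees=True)
    M=np.c_[[0,0,-1],[0,1,0],[1,0,0]]          # tool x down, y = tray y, z = tray x
    if half: M=M@np.diag([1,-1,-1])
    return T*Ro.from_matrix(M)
def eul(R): return R.as_euler('xyz',degrees=True).tolist()
E
python3 - <<'E'
from h import *
for n,x,y,w in(("L",535,177,4),("R",577.5,-189,-14)):
  for half in(0,1):
    for tilt in((0,0),(-25,0),(-22,-22)):
      R=toolR(w,half,tilt); a=R.as_matrix()[:,0]
      for z in(66,200):
        p=np.array([x,y,z+19])+19*a
        q=solve_ik(p.tolist(),eul(R)); print(n,half,tilt,z,None if q is None else np.round(q,0))
T=Ro.from_euler('yx',[-22,-22],degrees=True).as_matrix();print(T[2], get_time())
E
```

```text
L 0 (0, 0) 66 [ 11.   1. 107.  -0.  72. -83.]
L 0 (0, 0) 200 [ 11.  -6. 100.  -0.  85. -83.]
L 0 (-25, 0) 66 [ 23.   9. 102. -24.  79. -64.]
L 0 (-25, 0) 200 [ 23.   1.  96. -24.  91. -70.]
L 0 (-22, -22) 66 [ 25.  -5. 117. -33.  58. -58.]
L 0 (-22, -22) 200 [ 25. -14. 111. -29.  70. -67.]
L 1 (0, 0) 66 [ 11.   1. 107.  -0.  72.  97.]
L 1 (0, 0) 200 [ 11.  -6. 100.  -0.  85.  97.]
L 1 (-25, 0) 66 [ 23.   9. 102. -24.  79. 116.]
L 1 (-25, 0) 200 [ 23.   1.  96. -24.  91. 110.]
L 1 (-22, -22) 66 [ 25.  -5. 117. -33.  58. 122.]
L 1 (-22, -22) 200 [ 25. -14. 111. -29.  70. 113.]
R 0 (0, 0) 66 [ -25.    7.  101.    0.   72. -101.]
R 0 (0, 0) 200 [ -25.    0.   94.    0.   85. -101.]
R 0 (-25, 0) 66 [-13.   9. 101. -26.  72. -80.]
R 0 (-25, 0) 200 [-13.   2.  95. -25.  84. -86.]
R 0 (-22, -22) 66 [-16.  -5. 117. -27.  47. -81.]
R 0 (-22, -22) 200 [-16. -14. 111. -23.  60. -88.]
R 1 (0, 0) 66 [-25.   7. 101.   0.  72.  79.]
R 1 (0, 0) 200 [-25.   0.  94.   0.  85.  79.]
R 1 (-25, 0) 66 [-13.   9. 101. -26.  72. 100.]
R 1 (-25, 0) 200 [-13.   2.  95. -25.  84.  94.]
R 1 (-22, -22) 66 [-16.  -5. 117. -27.  47.  99.]
R 1 (-22, -22) 200 [-16. -14. 111. -23.  60.  92.]
[ 0.34732919 -0.37460659  0.8596699 ] 0.1<sys>:0: UserWarning: Gimbal lock detected. Setting third angle to zero since it is not possible to uniquely determine all angles.
```

```bash
python3 -W ignore - <<'E'
from h import *
x,y,w=577.5,-189,-14
e=eul(toolR(w,0))
p=get_position(); movel([p[0],p[1],280]); command_gripper(60)
movep([x,y,200],e); movel([x,y,66],speed=120)
sleep(.3); f0=np.array(get_contact_force()); print("f0",f0.round(2))
command_gripper(0); print("w",get_grip_width())
movel([x,y,106],speed=40); sleep(.6)
f=np.mean([get_contact_force() for _ in range(10) if sleep(.03) is None],0)
print("df",(f-f0).round(2),get_wrist_torque(),get_position(),get_time())
c=camera("scene"); cv2.imwrite("pics/s1.png",cv2.resize(c["image"][150:320,150:370,::-1],None,fx=3.5,fy=3.5,interpolation=cv2.INTER_CUBIC))
E
```

```text
f0 [ 0.39  0.21 -0.34]
w 0.13480596792914087
df [nan nan nan] [-0.01636985  0.04327272 -0.07608762] [ 577.50554797 -189.01362328  106.01101598] 7.5083
```

View pics/s1.png

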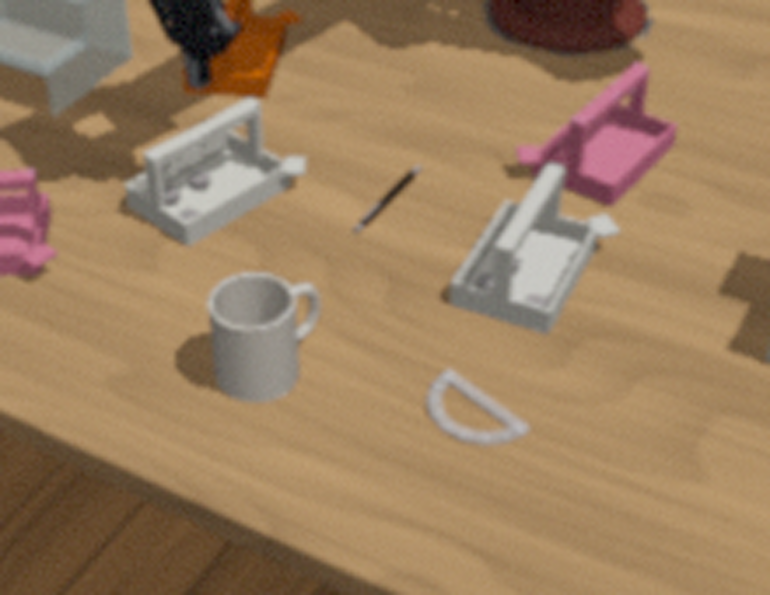

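The fingers closed on nothing: in the crop the gripper is near (200,60), not at the right white tray (195,165). The reported pose or the calibration disagrees, so I'll check projections before moving again.

```bash
python3 -W ignore - <<'E'
from h import *
print(get_position(),get_eef_rot(),get_qpos(),eul(toolR(-14,0)),get_contact_force(), get_grip_width())
P=[[0,0,0],get_position(),[577.5,-189,85],[535,177,85]]
s=camera("scene");t=camera("top")
print("scene",(proj(s,P)*800/512).round(),"\ntop",(proj(t,P)*800/512).round())
cv2.imwrite("pics/s2.png",cv2.resize(np.hstack([s["image"][110:260,100:350],t["image"][130:280,200:450]])[:,:,::-1],(800,240),interpolation=cv2.INTER_CUBIC))
E
```

```text
[ 577.51269405 -189.02063233  106.03104607] [-27.19037386  89.99736766 -41.19119887] [-2.51367241e+01  4.50855949e+00  9.92643176e+01 -7.49536301e-04
  7.62245933e+01 -1.01135721e+02] [14.0, 90.0, 0.0] [ 0.96539007 -0.24583114  0.13872994] 0.09320657088257624
scene [[487. 241.]
 [324. 287.]
 [325. 294.]
 [470. 329.]] 
top [[393. 556.]
 [490. 280.]
 [488. 281.]
 [309. 300.]]
```

View pics/s2.png

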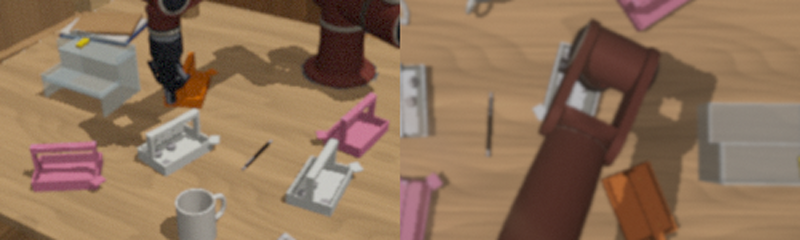

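```bash
python3 -W ignore - <<'E'
from h import *
import pickle
s0=pickle.load(open("scene.pkl","rb"));s=camera("scene")
P=np.array(get_position());print(P)
a=proj(s0,[[185.2,-596.9,191.9]])[0];b=proj(s,[P])[0]
def crop(im,c,h=28):
    im=im.copy();x,y=np.round(c).astype(int)
    k=cv2.resize(im[y-h:y+h,x-h:x+h,::-1],(400,400),interpolation=cv2.INTER_CUBIC)
    q=((c-[x-h,y-h]+.5)*400/(2*h)).astype(int);cv2.drawMarker(k,tuple(int(v) for v in q),(0,0,255),0,20,1);return k
cv2.imwrite("pics/s3.png",np.hstack([crop(s0["image"],a),crop(s["image"],b)]))
E
```

```text
[ 577.49518461 -188.98984789  105.99494397]
```

View pics/s3.png

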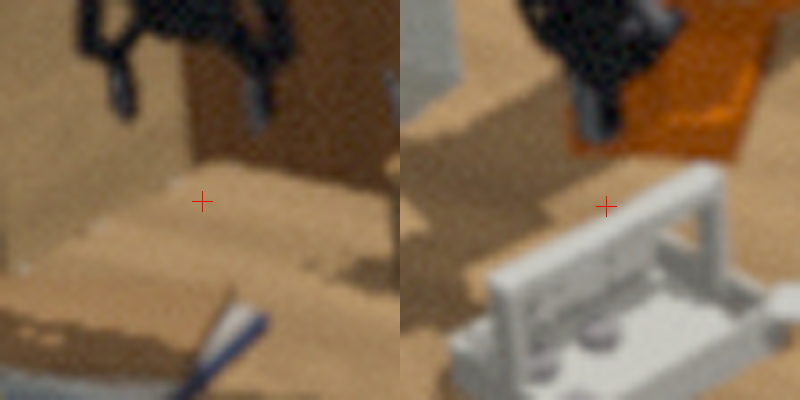

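The right crop shows the shut fingertips at (597,143), against a predicted TCP at (606,206). The left crop, at the start, shows the same gap. So the real tips sit about 35 mm above the reported TCP, and the jaws closed above the bar. The tray is untouched. I'll measure the offset by a light touch on the bar top, whose height of 92 mm is known.

```bash
python3 -W ignore - <<'E'
from h import *
s=camera("scene");P=np.array(get_position())
# offset along z that explains the picture (tip 63/400*56 px above prediction)
for dz in(20,30,35,40,45): print(dz,(proj(s,[P+[0,0,dz]])-proj(s,[P])).round(1))
hit=movel([577.5,-189,48],speed=25,contact_N=2)
print(hit,get_position(),get_contact_force(),get_time())
E
```

```text
20 [[-0.4 -4.5]]
30 [[-0.6 -6.7]]
35 [[-0.7 -7.9]]
40 [[-0.8 -9. ]]
45 [[ -0.9 -10.2]]
True [ 577.49592492 -189.01405492   52.67000577] [ 0.07563171 -0.23611812  3.82092148] 9.6417
```

Contact came at a reported z of 52.7, where the tips must be at 92. That makes the offset 39.3 mm, which agrees with the picture (about 39 mm). From here I correct for it.

```bash
python3 -W ignore - <<'E'
from h import *
x,y=577.5,-189;off=39.3
movel([x,y,85]); command_gripper(60); movel([x,y,66-off],speed=100)
def F():
    v=[]
    for _ in range(12): v.append(get_contact_force()); sleep(.03)
    return np.mean(v,0),np.std(v,0)
f0,_=F()
command_gripper(0); print("w",get_grip_width())
movel([x,y,66-off+40],speed=40); sleep(.4)
f,sd=F(); print("f0",f0.round(2),"df",(f-f0).round(2),"sd",sd.round(2),get_time())
c=camera("scene"); cv2.imwrite("pics/s4.png",cv2.resize(c["image"][130:240,150:300,::-1],(750,550),interpolation=cv2.INTER_CUBIC))
E
```

```text
w 17.04234791583852
f0 [ 0.27  0.11 -0.23] df [-0.03 -0.14 -2.48] sd [0.37 0.62 0.51] 14.1583
```

View pics/s4.png

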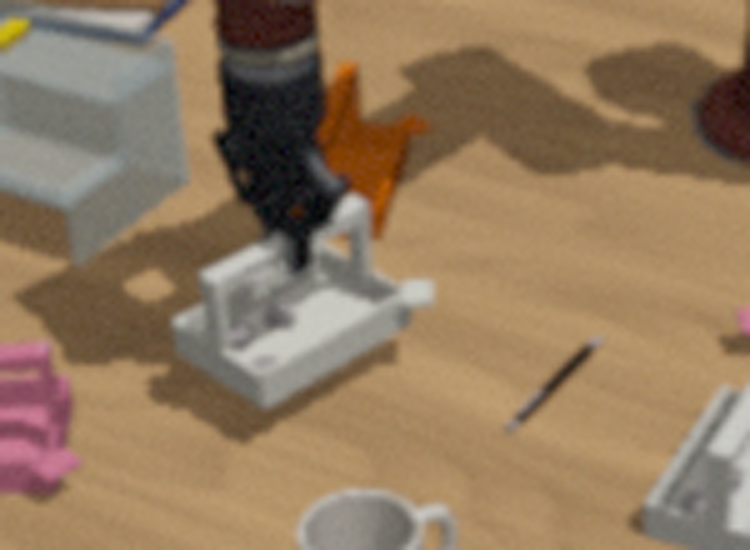

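The picture shows the tray gripped at (300,240) and lifted level with its shadow detached, counters inside. The weight of 2.48 ± 0.2 N is between 1.77 (plastic) and 2.75 (steel), so I'll average longer.

```bash
python3 -W ignore - <<'E'
from h import *
v=[]
for _ in range(100): v.append(get_contact_force()); sleep(.03)
v=np.array(v);print(v.mean(0).round(3),(v.std(0)/10).round(3),get_time())
E
```

```text
[-0.03  -0.031 -2.757] [0.053 0.046 0.053] 17.5417
```

2.757 ± 0.05 N matches the steel tray (2.74 N) and rules out plastic (1.77 N). So the right tray is the heavy one. Next I raise it and tip it slowly, lip side first, then lip end.

```bash
python3 -W ignore - <<'E'
from h import *
g=np.array([577.5,-189,215.]);w=-14
movel((g-[0,0,58.3]).tolist(),speed=80)
def tilt(r,p):
    R=toolR(w,0,(r,p)); movel((g+58.3*R.as_matrix()[:,0]).tolist(),eul(R),speed=16)
for r in(-8,-16,-24): tilt(r,0)
sleep(.8)
for p in(-8,-16,-24): tilt(-24,p)
sleep(1.2)
print(get_position(),get_grip_width(),np.round(get_contact_force(),2),get_time())
s=camera("scene");t=camera("top")
f=lambda im,r:cv2.resize(im[r[0]:r[0]+100,r[1]:r[1]+100,::-1],(400,400),interpolation=cv2.INTER_CUBIC)
cv2.imwrite("pics/s5.png",np.hstack([f(s["image"],(110,160)),f(t["image"],(135,260))]))
E
```

```text
[ 595.26237156 -215.78330485  166.37203439] 16.640809809746003 [-0.43 -0.18 -2.7 ] 24.7667
```

View pics/s5.png

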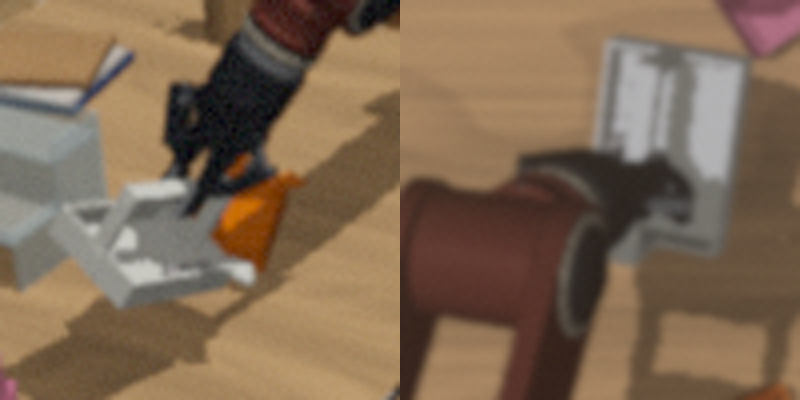

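The visible floor is now empty, so the counters have slid, but the near wall hides the lip corner. I'll turn the tipped tray slowly about the vertical so the scene camera sees into it, and overlay the expected geometry to check for slip in the grip.

```bash
python3 -W ignore - <<'E'
from h import *
g=np.array([577.5,-189,215.]);ti=(-24,-24)
ws=[-14]
for w in(-29,-44,-59,-74):
    R=toolR(w,0,ti)
    try: movel((g+58.3*R.as_matrix()[:,0]).tolist(),eul(R),speed=14)
    except MotionError as e: print(w,e);break
    ws.append(w)
sleep(.6);w=ws[-1];print(ws,get_position(),get_grip_width(),np.round(get_contact_force(),2),get_time())
s=camera("scene")
T=(Ro.from_euler('z',w,degrees=True)*Ro.from_euler('yx',[ti[1],ti[0]],degrees=True)).as_matrix()
loc=np.array([[-75,52,30],[75,52,30],[75,-52,30],[-75,-52,30],[-71,48,4]])
W=g+(loc-[0,0,85])@T.T; print(W.round()); px=proj(s,W)
o=np.round(px.mean(0)-50).astype(int)
k=cv2.resize(s["image"][o[1]:o[1]+100,o[0]:o[0]+100,::-1],(600,600),interpolation=cv2.INTER_CUBIC)
cv2.imwrite("pics/s6raw.png",k)
for p in((px-o+.5)*6).astype(int): cv2.drawMarker(k,tuple(int(v) for v in p),(0,0,255),0,14,1)
cv2.imwrite("pics/s6.png",k)
E
```

```text
[-14, -29, -44, -59, -74] [ 563.19515704 -217.76683098  166.3727064 ] 16.920208266211834 [-0.22  0.03 -2.63] 28.4667
[[ 579. -141.  120.]
 [ 640. -265.  176.]
 [ 549. -292.  218.]
 [ 488. -167.  162.]
 [ 571. -158.  101.]]
```

View pics/s6.png

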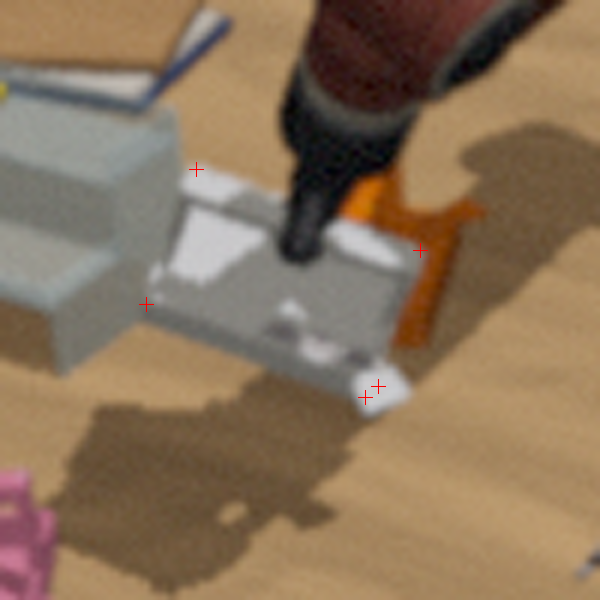

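The overlay crosses land on the real rim corners, at (196,169), (420,250), (146,304) and (365,397), so the tray has not slipped. To settle where the counters are, a contrast-stretched zoom with the expected positions marked.

```bash
python3 -W ignore - <<'E'
from h import *
g=np.array([577.5,-189,215.]);T=(Ro.from_euler('z',-74,degrees=True)*Ro.from_euler('yx',[-24,-24],degrees=True)).as_matrix()
ims=[];s=camera("scene")
for i in range(8): ims.append(camera("scene")["image"].astype(float))
im=np.mean(ims,0)
def pr(l): return proj(s,g+(np.array(l,float)-[0,0,85])@T.T)
c=pr([[-50,36,16]])[0];o=np.round(c-[22,18]).astype(int)
k=im[o[1]:o[1]+33,o[0]:o[0]+44,::-1];k=np.clip((k-60)*1.6,0,255).astype(np.uint8)
k=cv2.resize(k,None,fx=18,fy=18,interpolation=cv2.INTER_CUBIC)
a=np.linspace(0,2*np.pi,40)
k2=k.copy()
circ=np.c_[-71+70*np.cos(a),48+70*np.sin(a),0*a+4];circ=circ[(abs(circ[:,0])<71)&(abs(circ[:,1])<48)]
for p in((pr(circ)-o+.5)*18).astype(int): cv2.circle(k2,tuple(int(v) for v in p),2,(0,0,255),-1)
for l in[[-59,36,16],[-35,36,16],[-11,36,16],[-59,12,16]]:
    p=((pr([l])[0]-o+.5)*18).astype(int);cv2.drawMarker(k2,tuple(int(v) for v in p),(0,200,0),0,14,1)
cv2.imwrite("pics/s7.png",k2);print(k2.shape,get_time())
E
```

```text
(594, 792, 3) 28.9667
```

View pics/s7.png

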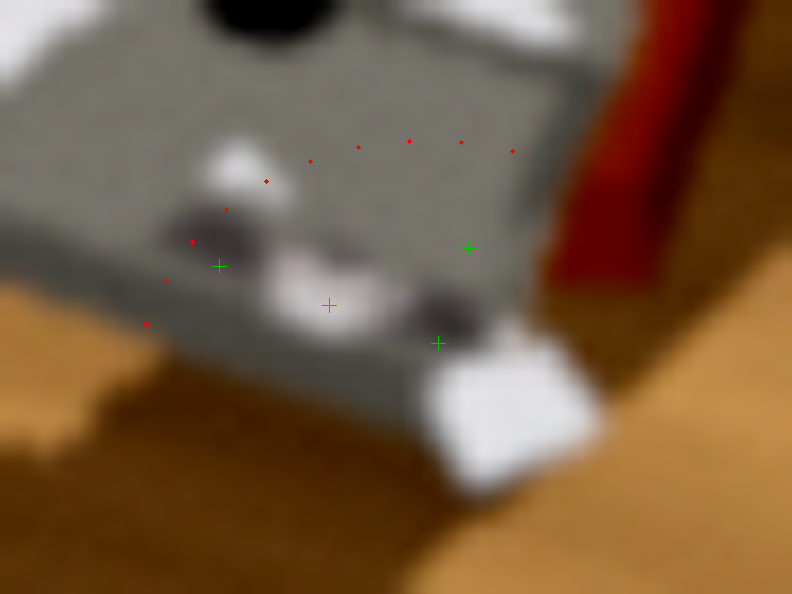

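The zoom shows all three counters touching in a row along the lip-side wall, starting in the corner, at (440,315), (325,290) and (215,235). They sit on the marks for 12, 36 and 60 mm, so the farthest is about 61 mm from the corner against a limit of 70. The tilt is 0.58 rad and the corner is about 100 mm up. Handing in.

```bash
python3 -W ignore - <<'E'
from h import *
print(get_time(),np.abs(get_qvel()).max(),get_grip_width()); close_job()
E
```

```text
28.9667 0.169167464749719 16.92425720793055
the job is handed in; nothing more can be done
```

I handed the job in at about 29 s, with the steel-counter tray (the right-hand white one) held tipped and steady in the air. All three counters are in the corner beside the thumb lip. No verdict was reported.

- **First grasp missed:** the first grasp closed on air about 39 mm above the reported fingertip position. A light touch on the handle bar gave an offset of 39.3 mm, matching the camera picture, and the second grasp held (17 mm grip width).
- **Which tray:** it weighed 2.76 ± 0.05 N, against 2.74 expected for steel and 1.77 for plastic. An earlier, shorter reading gave 2.48 ± 0.2 N. I did not lift or weigh the left tray.
- **Tipping:** I tipped it 24° lip side first, then 24° lip end, about 0.58 rad in all. I then turned it 60° so the camera could see into it. The rim corners matched prediction, so nothing slipped in the grip.
- **Last checks:** the lip corner was about 100 mm up by calculation. The counters lay in a row along the lip-side wall, the farthest about 61 mm from the corner (limit 70 mm). The arm was near still and the grip firm.
- **Not re-checked:** I took no final picture of the left tray or the mug, pencil, protractor and organisers. I never moved the arm to them, and the organisers looked clear of the tray.

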